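Shut the waffle iron and snap its latch over

ROBOT

A 7-joint arm with a two-finger parallel gripper is mounted at the origin on a cart in front of the work surface, level with it; the furniture and walls round the work are solid. World frame = base frame: x ahead of the robot, y to its left, z up, the work surface at z = 0. Lengths are in m, angles in rad, forces in N, time in s.
With the tool pointing down it reaches from about 0.425 to 0.925 m from the base axis. Payload 6.8 kg.
Tool frame: the origin (TCP) lies at the very end of the fingers, on their centre line; the grasp point (between the pads) lies 19 mm behind it; z points along the fingers, y is the line along which they close (so a half turn about z gives the same grasp; the last joint's range is limited). The gripper opens to 85 mm and grips with 20 to 120 N. Pads are 22 mm wide; open, the fingers measure 114 mm over their backs; the gripper's body (76 mm by 85 mm) begins 54 mm behind the grasp point. The pads swing forward as they close: fully open they stand 13 mm farther back than shut.
Start: joints at [-1.248, 0.477, 0.022, 1.555, -0.011, 1.109, -0.083], TCP at [0.282, 0.613, 0.231] pointing down, gripper open.
Joint ranges: [-2.96, 2.96], [-0.34, 2.1], [-1.41, 1.46], [0.24, 2.44], [-1.37, 4.51], [0.17, 1.92], [-2.96, 2.96]. Speed limits (rad/s): [2.39, 2.39, 3.14, 3.14, 3.14, 3.14, 3.14].

INTERFACE

Orientations are given as a unit quaternion [w, x, y, z].
In Python, from station import * gives the robot as it stands.
- The arm moves only by the tool jog_arm, never from a script. Its argument "moves" is one flat list of numbers, 7 for each row, row after row: the shift along the tool's x, y, z normalised to -1 to 1, where 1 is 20 mm, then the turn, a rotation vector about the tool's x, y, z normalised to -1 to 1, where 1 is 4 degrees, then the opening, from 0 (shut) to 1 (fully open). In form: [x, y, z, rx, ry, rz, claw, x, y, z, rx, ry, rz, claw, ...]. A call has exactly 8 rows; each row shifts and turns the commanded pose from where the row before left it, along the tool's axes as they then stand; what a row does not reach is not made up. A row lasts 1/12 s, in which the tool goes at most 41.7 mm and 7.16 degrees, less where a joint would pass 70% of its speed; a pose out of reach is approached as far as the arm can. A call with a number of a shift or a turn outside -1 to 1 is refused whole. A call with a gripper value outside its range is refused whole. The fingers move at their own pace and stop on an object; "grip_force" is the grip in N (left out, the last holds). Time passes only in rows, so rows that do not move let the fingers close, or fill a call up. It gives the time, the measured TCP pose, the force, the opening and the grip force at its end, in the units of the state.
- get_obs(): the state, without advancing time (a new reading comes with each control period).
- read_camera(name): name is "scene" or "top" or "wrist"; returns a dict with "color" (400x640x3 uint8, blue, green, red), "fx", "fy", "cx", "cy" (pixels), "rvec" (rotation vector, rad) and "tvec" (3), from world to camera coordinates, as OpenCV has them. Camera axes: x right, y down, z forward; pixel columns grow to the right and rows downward; lengths in m; the calibration is good to about 2 mm. A picture is of the moment at which its call begins. There is no depth.
- hand_in(): hands the job in; it is judged then, once.
The state is a dict: "t": time; "q": joint angles; "joint_vel": joint speeds; "joint_torque": joint torques, N m; "eef_pos": TCP position; "tool_rot": TCP orientation; "contact_force": force on the tool from outside, world axes, zero at the start; "torque": the same for the moment, N m; "gripper_width": opening from 0.0 (shut) to 1.0 (fully open); "grasp_force": force on a finger pad.
Only numpy, scipy, OpenCV 4.12 (cv2) and the standard library are available. Lean on these libraries where they do the work, as an engineer would, in place of code of your own. Each camera call takes 0.05 s, during which the arm holds its last target. There are 200 camera calls.

TASK

Push the lid of the waffle iron fully shut with the fingertips, and only then flip the latch lever on its right-hand side: push it towards the back until it is just past its middle, so that it drops over by itself into its rear position and stays there. Only push: do not lift the lid open, do not grip the lever or force it against its stop, and leave the jars, the tin, the mug and the glass standing where they are.

Things in the scene. Friction and masses are not known exactly. Their poses are not given: they have to be found in the camera images.
- waffle_iron: the waffle iron, fixed: black base 220 (x) by 210 (y) mm, 51 mm tall, and a metal lid; shut, the flat top of lid and handle is 89 to 90 mm above the worktop. Origin: centre of the underside, on the worktop. Own axes: -x front (lid handle, dial, lamp), +x back (hinge), +y left, -y right (latch lever), z up. Turned up to 0.4 rad either way from facing the robot
- lid_hinge (a point): point on the lid's hinge axis, 105 mm behind the waffle iron's origin and 53 mm above the worktop; the hinge axis runs along the waffle iron's y; fixed
- lid_handle (a point): centre of the upper face of the lid's black handle lip (50 mm front to back, 90 mm wide, 14 mm thick, flush with the lid's top) at the lid's front edge; shut, it is 222 mm in front of the hinge axis and 36 mm above it; moves with the lid
- iron_lid (a joint): opening angle of the lid in rad: 0 fully shut, larger is more open (front edge up); starts between 0.5 and 0.8, limit 1.15. The hinge is stiff: the lid stays wherever it is left, takes about 2 N down at the handle to close, and meets a hard stop at 0. Fully shut is under 0.04
- latch_pivot (a point): point on the latch lever's pivot axis (which runs along the waffle iron's y), in the middle of the width of the lever's end block: 40 mm in front of the waffle iron's origin, 137 mm to its right, 45 mm above the worktop; fixed
- latch_tip (a point): inside the latch lever's solid steel end block (20 mm wide along the waffle iron's y, 18 mm thick, 28 mm long), 88 mm from the pivot; the lever's far end is 95 mm from the pivot. Below it the lever is a steel rod 12 mm thick on the same centre line. It swings in an upright plane; the block is 22 to 42 mm outside the base's right-hand side. Moves with the lever
- latch (a joint): angle of the latch lever in rad: 0 leaning 0.6 rad (34 deg) from upright to the waffle iron's front (open, the start), 0.6 upright, 1.2 leaning 0.6 rad to its back (latched). Its end weight drives it from upright to the nearer end: let go before 0.6 it drops back to 0, past 0.6 it snaps on to 1.2 by itself, to a hard stop. About 1 N at the tip moves it
- spice_jar: spice jar with a red cap, 45 mm across, 109 mm tall, standing loose to the left of the waffle iron; origin at the centre of its underside; a bystander to leave alone
- mug: grey-green ceramic mug, 76x108x90 mm tall, standing loose to the left of the waffle iron, farther back; origin at the centre of its underside; a bystander to leave alone
- nut_jar: glass jar with a dark lid, 64 mm across, 99 mm tall, standing loose to the right of the waffle iron, beyond the latch lever; origin at the centre of its underside; a bystander to leave alone
- food_tin: low food tin, 76 mm across, 58 mm tall, standing loose to the right of the waffle iron, beyond the latch lever; origin at the centre of its underside; a bystander to leave alone
- cup: tall clear drinking glass, 69 mm across, 142 mm tall, standing loose to the left, away from the waffle iron; origin at the centre of its underside; a bystander to leave alone

How it is judged:
By the outcome, as a careful person would: the job done as asked, in the order asked, and still so for the second after the job is handed in, with the robot touching nothing.
It also fails if it takes over 45 s, if anything falls off the work surface, if the arm or the gripper's body presses on something with over 40 N, if the wrist force passes 120 N, or if a joint passes its speed limit or range.

## Working session

There is one attempt and no reset: what is moved stays moved. The work goes in short steps, Python scripts to look and compute and a tool call to move; the robot and the scene stay as the last step left them, time stands still between calls to the robot, and variables do not carry over. Pictures are saved under pics/ and viewed, at most 10 in all, crops included, and the job is handed in when it is done.

Besides the shell and the picture viewer there is one more tool, called after "Call:" by a JSON object that holds its "api" and its "payload", one argument or row to a line. jog_arm: Moves the arm, as the interface text tells. Scaled input: -1 to 1 covers 20 mm each way for a shift and 4 degrees each way for a turn. Its arguments: {"type":"object","properties":{"moves":{"type":"array"},"grip_force":{"type":"number"}},"required":["moves"]}

```bash
mkdir -p pics; ls
python3 - <<'E'
from station import *
import cv2, numpy as np
o=get_obs(); print(o['t'],o['eef_pos'],o['tool_rot'],o['gripper_width'])
for n in ('scene','top'):
    c=read_camera(n); cv2.imwrite(f'pics/{n}0.png',c['color']); 
    R=cv2.Rodrigues(np.array(c['rvec']))[0]; print(n,c['fx'],c['cx'],c['cy'],(-R.T@np.array(c['tvec']).ravel()).round(3),R.round(2).tolist())
E
```

```text
pics
0.0 [0.28165094 0.61279048 0.23033412] [-1.22407102e-04  2.13721001e-01  9.76894327e-01 -8.89875358e-04] 1.0015512921087812
scene 463.5441499832311 313.6258147156244 207.86267842294592 [-0.229 -0.584  0.65 ] [[0.53, -0.85, 0.0], [-0.43, -0.27, -0.86], [0.73, 0.46, -0.51]]
top 492.94080548579547 321.13461655776587 200.37872557049744 [ 0.434 -0.083  1.346] [[-0.0, -1.0, -0.01], [-0.99, 0.0, -0.11], [0.11, 0.01, -0.99]]
```

View pics/scene0.png

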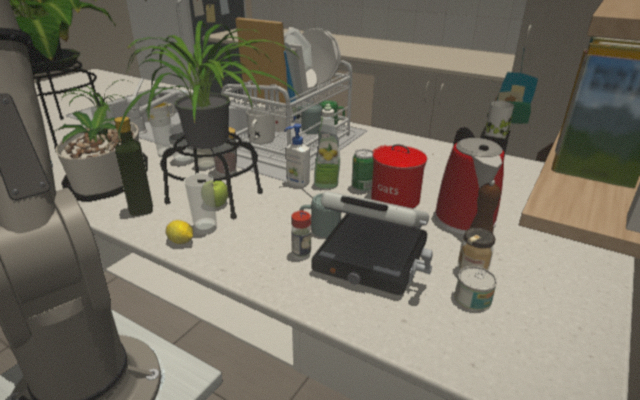

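View pics/top0.png

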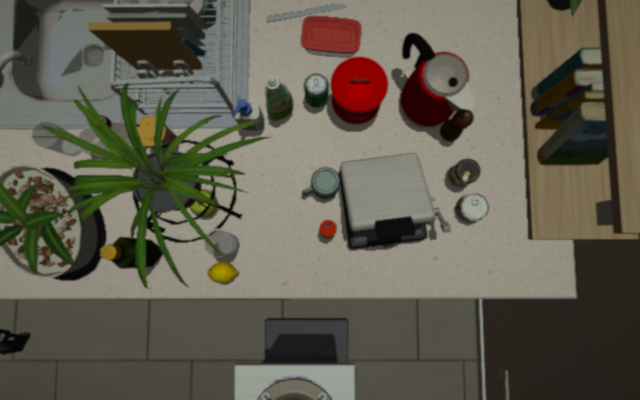

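The scene view shows the iron at about (370,245), with its lid open. In the top view it is centred near (387,200), with the lever near (440,218), the tin at (472,208) and the nut jar at (463,173). I'll enlarge both.

Run:
```python
import cv2, numpy as np
a=cv2.imread('pics/scene0.png')[180:320,290:510]; b=cv2.imread('pics/top0.png')[140:260,300:500]
a=cv2.resize(a,None,fx=3,fy=3,interpolation=2)[:, :]; b=cv2.resize(b,None,fx=4,fy=4,interpolation=2)
cv2.imwrite('pics/a.png',a); cv2.imwrite('pics/b.png',b); print(a.shape,b.shape)
```

```text
(420, 660, 3) (480, 800, 3)
```

View pics/a.png

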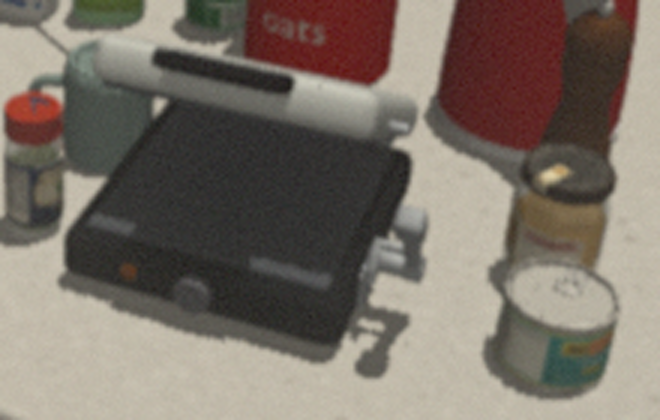

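View pics/b.png

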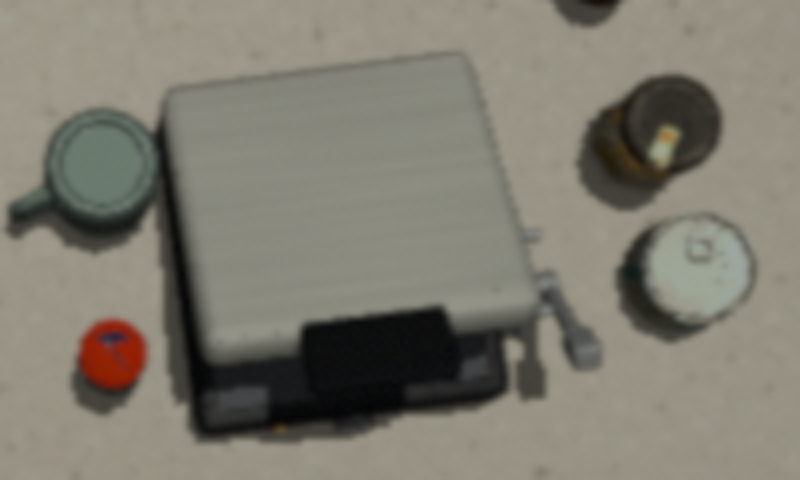

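The enlarged scene view shows the base's front corners at about (70,235) and (350,293) and its back-right corner at (410,155). In the top view the front corners are (203,432) and (505,393), the lever block is (583,350), and the handle spans (305,325) to (460,400). Next I'll cast rays.

```bash
cat > h.py <<'E'
from station import *
import cv2, numpy as np, json
def cam(n):
    c=read_camera(n); c['R']=cv2.Rodrigues(np.array(c['rvec']))[0]; c['t']=np.array(c['tvec']).ravel(); return c
def ray(c,p):
    K=np.array([[c['fx'],0,c['cx']],[0,c['fy'],c['cy']],[0,0,1]])
    return -c['R'].T@c['t'], c['R'].T@np.linalg.solve(K,[p[0],p[1],1])
def plane(c,p,z):
    o,d=ray(c,p); return o+d*(z-o[2])/d[2]
def tri(c1,p1,c2,p2):
    o,d=ray(c1,p1);a,b=ray(c2,p2); s=np.linalg.lstsq(np.c_[d,-b],a-o,rcond=None)[0]
    P,Q=o+s[0]*d,a+s[1]*b; return (P+Q)/2, np.linalg.norm(P-Q)
def proj(c,P):
    q=c['R']@np.asarray(P)+c['t']; return np.array([c['fx']*q[0]/q[2]+c['cx'],c['fy']*q[1]/q[2]+c['cy']])
E
python3 - <<'E'
from h import *
S,T=cam('scene'),cam('top')
s=lambda x,y:(290+(x-1)/3,180+(y-1)/3); t=lambda x,y:(300+(x-1.5)/4,140+(y-1.5)/4)
for n,c,p,z in [('FL top s',S,s(70,235),.051),('FR top s',S,s(350,293),.051),('BR top s',S,s(410,152),.051),
 ('FL bot s',S,s(70,282),0),('FR bot s',S,s(337,348),0),('FL top t',T,t(203,432),0.0),('FL top t',T,t(203,432),0.051),('FR t',T,t(505,393),0),('FR t',T,t(505,393),.051),
 ('tin',T,t(697,270),.058),('jar',T,t(675,122),.099),('mug',T,t(103,165),.09),('spice',T,t(113,353),.109),('block',T,t(583,350),.118)]:
    print(n,plane(c,p,z).round(4))
print(tri(T,t(583,350),S,s(410,222)),tri(T,t(583,350),S,s(385,258)))
for a,b in [((305,325),(185,60)),((445,308),(293,85)),((460,370),(293,95)),((312,400),(155,60))]: print(tri(T,t(*a),S,s(*b)))
E
```

```text
FL top s [ 0.4521 -0.1565  0.051 ]
FR top s [ 0.4973 -0.3518  0.051 ]
BR top s [ 0.6853 -0.325   0.051 ]
FL bot s [ 0.4609 -0.1509  0.    ]
FR bot s [ 0.4978 -0.3474  0.    ]
FL top t [ 0.4594 -0.1521  0.    ]
FL top t [ 0.4585 -0.1495  0.051 ]
FR t [ 0.4851 -0.3576  0.    ]
FR t [ 0.4832 -0.3472  0.051 ]
tin [ 0.5629 -0.4735  0.058 ]
jar [ 0.654  -0.4507  0.099 ]
mug [ 0.6291 -0.0848  0.09  ]
spice [ 0.5069 -0.0906  0.109 ]
block [ 0.5072 -0.3827  0.118 ]
(array([ 0.50708045, -0.38266034,  0.1161972 ]), np.float64(0.0010817189871842653)) (array([ 0.5042891 , -0.38022681,  0.08943625]), np.float64(0.020451075449876017))
(array([ 0.52001467, -0.20564766,  0.17715274]), np.float64(0.003431930989943271))
(array([ 0.52824697, -0.28602318,  0.17851902]), np.float64(0.002411251123830938))
(array([ 0.49299998, -0.29580963,  0.1911243 ]), np.float64(0.006673888629371669))
(array([ 0.47477879, -0.20656899,  0.19915908]), np.float64(0.0030637111579523723))
```

The tip triangulates to (0.507, -0.383, 0.116) with a 1 mm ray gap. Fitting the corners gives the iron's origin near (0.574, -0.235) with yaw about 0.15, and a lid angle of about 0.5. Next I'll check the travel path against the plant.

Run:
```python
from h import *
S,T=cam('scene'),cam('top')
ims=[]
for c in (S,T):
    im=cv2.resize(c['color'],None,fx=1.25,fy=1.25) if 0 else c['color'].copy()
    for h,col in ((0,(0,255,255)),(.12,(255,0,255))):
        pts=[(.282,.613)]+[(.435*np.cos(a),.435*np.sin(a)) for a in np.linspace(.86,-.5,15)]
        for x,y in pts: cv2.circle(im,tuple(int(v) for v in proj(c,(x,y,.231+h))),3,col,-1)
    ims.append(im[:300] if c is S else im[:350])
a=ims[0]; b=cv2.resize(ims[1],(548,300))
cv2.imwrite('pics/path.png',np.vstack([a[:,:550],np.pad(b,((0,0),(0,2),(0,0)))]))
```

```text
(no output)
```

View pics/path.png

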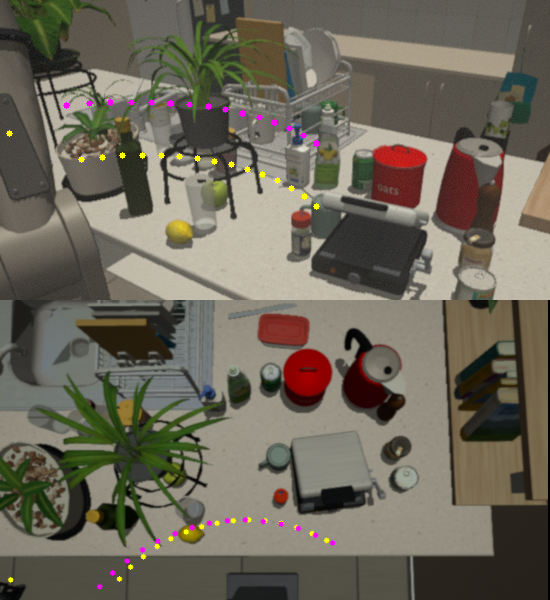

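Run:
```python
from h import *
S,T=cam('scene'),cam('top')
im=cv2.resize(S['color'][0:260,60:330],None,fx=2.2,fy=2.2,interpolation=2)
for p,col in (((182,284),(0,255,255)),((152,265),(255,0,255)),((238,228),(255,255,0))):
    for z in (.2,.25,.3,.35,.4,.45):
        P=plane(T,p,z); q=proj(S,P); print(p,P.round(3),q.round())
        cv2.circle(im,tuple(int(v) for v in (q-[60,0])*2.2),3,col,-1)
cv2.imwrite('pics/leaf.png',im)
```

```text
(182, 284) [0.374 0.246 0.2  ] [144. 166.]
(182, 284) [0.376 0.232 0.25 ] [145. 146.]
(182, 284) [0.379 0.217 0.3  ] [146. 125.]
(182, 284) [0.382 0.203 0.35 ] [147. 103.]
(182, 284) [0.384 0.189 0.4  ] [149.  80.]
(182, 284) [0.387 0.174 0.45 ] [150.  55.]
(152, 265) [0.417 0.317 0.2  ] [138. 152.]
(152, 265) [0.418 0.299 0.25 ] [139. 134.]
(152, 265) [0.419 0.282 0.3  ] [141. 115.]
(152, 265) [0.419 0.264 0.35 ] [142.  94.]
(152, 265) [0.42  0.247 0.4  ] [143.  72.]
(152, 265) [0.421 0.23  0.45 ] [145.  48.]
(238, 228) [0.502 0.119 0.2  ] [224. 158.]
(238, 228) [0.499 0.11  0.25 ] [224. 139.]
(238, 228) [0.496 0.102 0.3  ] [224. 119.]
(238, 228) [0.493 0.093 0.35 ] [224.  98.]
(238, 228) [0.49  0.084 0.4  ] [224.  75.]
(238, 228) [0.487 0.075 0.45 ] [224.  51.]
```

View pics/leaf.png

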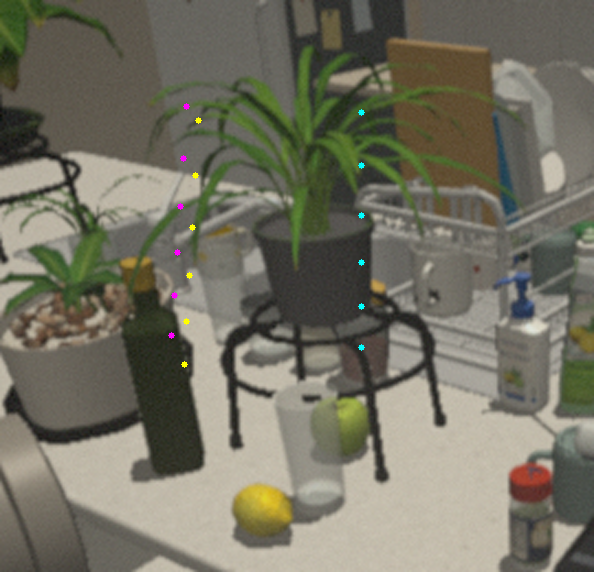

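The leaf tips hang at about (0.38, 0.22, 0.28), right on the direct path, so I'll go up and over them. I'll also close the fingers and turn the tool so its y lies along the iron's +x and its x along the iron's left.

Call:
{"api": "jog_arm", "payload": {
  "moves": [0,0,-1,0,0,1,0,0,0,-1,0,0,1,0,0,0,-1,0,0,1,0,0,0,-1,0,0,1,0,0,0,-1,0,0,1,0,0,0,-1,0,0,1,0,0,0,-1,0,0,1,0,0,0,-1,0,0,1,0]
}}

```text
t: 1.07
eef_pos: [0.2817, 0.6132, 0.3924]
tool_rot: [-0.0, 0.476, 0.879, 0.0]
contact_force: [0.1, 0.8, 0.5]
gripper_width: -0.005
grasp_force: 0.0
```

Call:
{"api": "jog_arm", "payload": {
  "moves": [0,0,-1,0,0,1,0,0,0,-1,0,0,1,0,0,0,-1,0,0,1,0,0,0,-1,0,0,1,0,0,0,-1,0,0,1,0,0,0,0,0,0,1,0,0,0,0,0,0,0.25,0,0,0,0,0,0,0,0]
}}

```text
t: 1.73
eef_pos: [0.2817, 0.6133, 0.4909]
tool_rot: [0.0, 0.654, 0.757, -0.0]
contact_force: [-0.0, 0.4, -0.6]
gripper_width: -0.001
grasp_force: 0.0
```

```bash
cat > st.py <<'E'
from h import *
from scipy.spatial.transform import Rotation as Ro
O=np.array([.574,-.235,0]); psi=.15
def st(target=None):
    o=get_obs(); q=o['tool_rot']; R=Ro.from_quat([q[1],q[2],q[3],q[0]]).as_matrix()
    p=np.array(o['eef_pos']); Q=Ro.from_euler('z',psi).as_matrix()
    print('t',round(o['t'],2),'p',p.round(4),'iron',(Q.T@(p-O)).round(4),'F',np.round(o['contact_force'],1),'w',round(o['gripper_width'],2),'q',np.round(o['q'],2))
    print('x head',np.degrees(np.arctan2(R[1,0],R[0,0])).round(1),'z',R[:,2].round(3))
    if target is not None: print('shift tool mm',(R.T@(np.array(target)-p)*1000).round(1))
E
python3 -c "
from st import *
st((.43,.06,.48)); st((.48,-.24,.48))"
```

```text
t 1.73 p [0.2817 0.6133 0.4909] iron [-0.1622  0.8824  0.4909] F [-0.   0.4 -0.6] w -0.0 q [-1.38  0.38  0.24  1.15 -0.09  1.62 -1.02]
x head 98.4 z [-0. -0. -1.]
shift tool mm [-569.    66.2   11.2]
t 1.73 p [0.2817 0.6133 0.4909] iron [-0.1622  0.8824  0.4909] F [-0.   0.4 -0.6] w -0.0 q [-1.38  0.38  0.24  1.15 -0.09  1.62 -1.02]
x head 98.4 z [-0. -0. -1.]
shift tool mm [-873.    72.1   11.3]
```

Call:
{"api": "jog_arm", "payload": {
  "moves": [-1,0,0,0,0,0,0,-1,0,0,0,0,0,0,-1,0,0,0,0,0,0,-1,0,0,0,0,0,0,-1,0,0,0,0,0,0,-1,0,0,0,0,0,0,-1,0,0,0,0,0,0,-1,0,0,0,0,0,0]
}}

```text
t: 2.4
eef_pos: [0.3048, 0.4537, 0.4902]
tool_rot: [0.0, 0.653, 0.757, -0.001]
contact_force: [-0.3, 0.7, 0.9]
gripper_width: -0.0
grasp_force: 0.0
```

Call:
{"api": "jog_arm", "payload": {
  "moves": [-1,0.25,0,0,0,0,0,-1,0.25,0,0,0,0,0,-1,0.25,0,0,0,0,0,-1,0.25,0,0,0,0,0,-1,0.25,0,0,0,0,0,-1,0.25,0,0,0,0,0,-1,0.25,0,0,0,0,0,-1,0.25,0,0,0,0,0]
}}

```text
t: 3.07
eef_pos: [0.3677, 0.3012, 0.4904]
tool_rot: [0.0, 0.653, 0.757, -0.001]
contact_force: [0.3, 0.3, -0.2]
gripper_width: -0.001
grasp_force: 0.0
```

Call:
{"api": "jog_arm", "payload": {
  "moves": [-1,0.25,0,0,0,0,0,-1,0.25,0,0,0,0,0,-1,0.25,0,0,0,0,0,-1,0.25,0,0,0,0,0,-1,0.25,0,0,0,0,0,-1,0.25,0,0,0,0,0,-1,0.25,0,0,0,0,0,-1,0.25,0,0,0,0,0]
}}

```text
t: 3.73
eef_pos: [0.4303, 0.1488, 0.4904]
tool_rot: [-0.0, 0.653, 0.757, -0.001]
contact_force: [-0.7, 0.1, 0.0]
gripper_width: 0.003
grasp_force: 0.0
```

Call:
{"api": "jog_arm", "payload": {
  "moves": [-1,0,0,0,0,0,0,-1,0,0,0,0,0,0,-1,0,0,0,0,0,0,-1,0,0,0,0,0,0,-1,0,0,0,0,0,0,-1,0,0,0,0,0,0,-1,0,0,0,0,0,0,-1,0,0,0,0,0,0]
}}

```text
t: 4.4
eef_pos: [0.4531, -0.0094, 0.4905]
tool_rot: [-0.0, 0.653, 0.757, -0.001]
contact_force: [0.3, -0.3, -0.3]
gripper_width: 0.001
grasp_force: 0.0
```

```bash
python3 -c "
from st import *
st((.503,-.2485,.24)); c=cam('wrist'); cv2.imwrite('pics/w1.png',c['color']); print((-c['R'].T@c['t']).round(3), c['fx'])"
```

```text
t 4.4 p [ 0.4531 -0.0094  0.4905] iron [-0.0858  0.2411  0.4905] F [ 0.3 -0.3 -0.3] w 0.0 q [-0.92 -0.12  0.73  1.67  0.08  1.56 -0.05]
x head 98.4 z [-0.001 -0.    -1.   ]
shift tool mm [-243.8   14.6  250.5]
[0.441 0.074 0.633] 360.7300015988451
```

Call:
{"api": "jog_arm", "payload": {
  "moves": [-1,0,0,0,0,0,0,-1,0,0,0,0,0,0,-1,0,0,0,0,0,0,-1,0,0,0,0,0,0,-1,0,0.8,0,0,0,0,-1,0,0.8,0,0,0,0,-1,0,0.8,0,0,0,0,-1,0,0.8,0,0,0,0]
}}

```text
t: 5.12
eef_pos: [0.4762, -0.1674, 0.426]
tool_rot: [-0.0, 0.653, 0.757, 0.0]
contact_force: [0.6, 0.4, -0.4]
gripper_width: 0.003
grasp_force: 0.0
```

```bash
python3 -c "
from st import *
st((.503,-.2485,.24)); c=cam('wrist'); cv2.imwrite('pics/w1.png',c['color']); print((-c['R'].T@c['t']).round(3), c['R'].round(2))"
```

```text
t 5.12 p [ 0.4762 -0.1674  0.426 ] iron [-0.0866  0.0815  0.426 ] F [ 0.6  0.4 -0.4] w 0.0 q [-0.76  0.04  1.03  1.71 -0.04  1.41  0.43]
x head 98.5 z [-0.     0.001 -1.   ]
shift tool mm [-84.3  14.6 185.9]
[ 0.464 -0.084  0.568] [[ 0.99  0.15  0.  ]
 [ 0.14 -0.93  0.33]
 [ 0.05 -0.32 -0.94]]
```

View pics/w1.png

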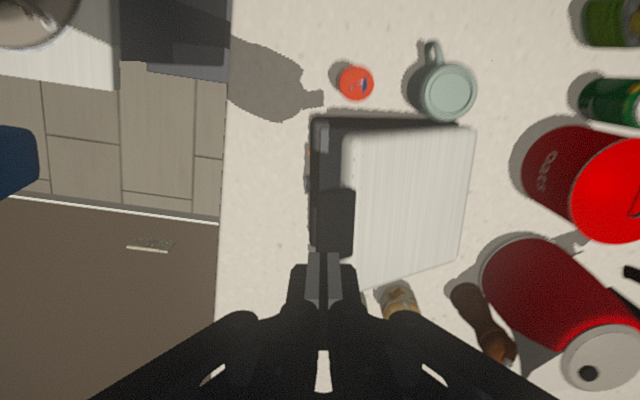

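The wrist view shows the base's front edge from about (314,118) to (310,245), the handle's left edge at row 188, and the jars clear of the arm.

```bash
python3 -c "
from st import *
c=cam('wrist'); a=plane(c,(315,120),.051); b=plane(c,(310,245),.051); print(a,b, np.arctan2(b[0]-a[0],a[1]-b[1]))
# refine edge by gradient: first dark pixel per row
g=cv2.cvtColor(c['color'],6).astype(float); P=[]
for r in list(range(128,142))+list(range(196,246,4)):
    col=[k for k in range(295,330) if g[r,k]<70][0]; P.append([col,r])
print(P)
W=np.array([plane(c,p,.051)[:2] for p in P]); k=np.polyfit(W[:,1],W[:,0],1); print(k,'yaw',-np.arctan(k[0]),'x at y=-.25',np.polyval(k,-.25))
n=[.574-.11*np.cos(.15),-.235-.11*np.sin(.15)]; print('pred x at same y', n, np.polyval(k,n[1]))"
```

```text
[ 0.45958449 -0.15533277  0.051     ] [ 0.47825223 -0.35038541  0.051     ] 0.09541553379200982
[[312, 128], [313, 129], [312, 130], [312, 131], [312, 132], [313, 133], [312, 134], [313, 135], [312, 136], [312, 137], [313, 138], [312, 139], [312, 140], [312, 141], [312, 196], [312, 200], [312, 204], [312, 208], [312, 212], [312, 216], [312, 220], [312, 224], [312, 228], [312, 232], [312, 236], [313, 240], [317, 244]]
[-0.13918364  0.43383346] yaw 0.13829518237118196 x at y=-.25 0.46862936825799983
pred x at same y [np.float64(0.4652351814270353), np.float64(-0.25143819457209593)] 0.46882954140976896
```

Call:
{"api": "jog_arm", "payload": {
  "moves": [-1,0,0,0,0,0,0,-1,0,0.4,0,0,0,0,-1,0.2,1,0,0,0,0,-1,0.2,1,0,0,0,0,0,0.2,1,0,0,0,0,0,0.2,1,0,0,0,0,0,0,1,0,0,0,0,0,0,1,0,0,0,0]
}}

```text
t: 5.88
eef_pos: [0.5045, -0.2422, 0.298]
tool_rot: [-0.001, 0.653, 0.757, -0.0]
contact_force: [-0.6, -0.3, 0.3]
gripper_width: 0.005
grasp_force: 0.0
```

Call:
{"api": "jog_arm", "payload": {
  "moves": [0,0,1,0,0,0,0,0,0,1,0,0,0,0,0,0,1,0,0,0,0,0,0,1,0,0,0,0,0,0,1,0,0,0,0,0,0,0.25,0,0,0,0,0,-0.1,0.25,0,0,0,0,0,-0.1,0.25,0,0,0,0]
}}

```text
t: 6.55
eef_pos: [0.5008, -0.2436, 0.1847]
tool_rot: [0.0, 0.653, 0.757, 0.0]
contact_force: [-0.9, 1.6, 2.1]
gripper_width: -0.001
grasp_force: 0.9
```

Call:
{"api": "jog_arm", "payload": {
  "moves": [0,-0.3,0.5,0,0,0,0,0,-0.3,0.5,0,0,0,0,0,-0.27,0.5,0,0,0,0,0,-0.27,0.5,0,0,0,0,0,-0.2,0.5,0,0,0,0,0,-0.2,0.5,0,0,0,0,0,-0.15,0.5,0,0,0,0,0,-0.15,0.5,0,0,0,0]
}}

```text
t: 7.22
eef_pos: [0.4633, -0.2495, 0.1032]
tool_rot: [-0.0, 0.654, 0.756, -0.0]
contact_force: [1.5, -0.3, 1.8]
gripper_width: -0.001
grasp_force: 0.7
```

```bash
python3 -c "
from st import *
st(); c=cam('scene'); cv2.imwrite('pics/s2.png',cv2.resize(c['color'][120:320,270:530],None,fx=2.5,fy=2.5))"
```

```text
t 7.22 p [ 0.4633 -0.2495  0.1032] iron [-0.1116  0.0022  0.1032] F [ 1.5 -0.3  1.8] w -0.0 q [-0.25  0.53  0.82  2.06 -0.56  0.78  1.06]
x head 98.3 z [-0.  0. -1.]
```

View pics/s2.png

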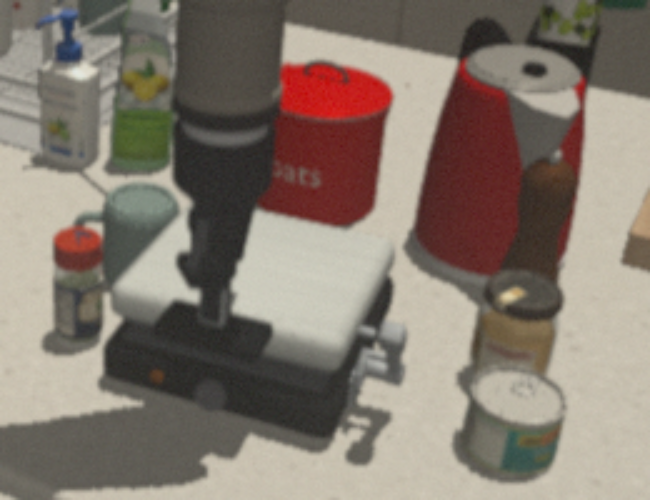

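The lid is nearly shut, with the fingertip on the handle at about (213,320). The lever is still at the front, at (390,340). I'll press the lid home gently.

Call:
{"api": "jog_arm", "payload": {
  "moves": [0,-0.1,0.3,0,0,0,0,0,-0.05,0.3,0,0,0,0,0,0,0.15,0,0,0,0,0,0,0.1,0,0,0,0,0,0,0,0,0,0,0,0,0,0,0,0,0,0,0,0,0,0,0,0,0,0,0,0,0,0,0,0]
}}

```text
t: 7.93
eef_pos: [0.46, -0.2501, 0.0888]
tool_rot: [-0.001, 0.654, 0.756, 0.001]
contact_force: [-8.1, 5.1, 24.8]
gripper_width: -0.002
grasp_force: 12.4
```

The force is 25 N at z = 0.089, so the lid is on its stop. Next I'll lift off and move in front of the lever.

Call:
{"api": "jog_arm", "payload": {
  "moves": [0,0,-0.5,0,0,0,0,0,0,-1,0,0,0,0,0,0,-1,0,0,0,0,0,0,-1,0,0,0,0,0,-0.3,-1,0,0,0,0,-1,-0.6,0,0,0,0,0,-1,-0.6,0,0,0,0,0,-1,-0.5,0,0,0,0,0]
}}

```text
t: 8.6
eef_pos: [0.43, -0.3156, 0.1778]
tool_rot: [0.001, 0.653, 0.757, 0.0]
contact_force: [-0.5, 0.1, 0.1]
gripper_width: -0.005
grasp_force: 0.0
```

Run:
```python
from st import *
S=cam('scene'); T=cam('top'); cv2.imwrite('pics/T3.png',T['color'])
b=cv2.resize(T['color'][140:260,340:490],None,fx=4,fy=4,interpolation=2); s=cv2.resize(S['color'][180:300,370:470],None,fx=4,fy=4,interpolation=2)
cv2.imwrite('pics/c3.png',np.hstack([b[:,200:],s]))
tip=np.array([.507,-.383,.0]); f=np.array([np.cos(.145),np.sin(.145),0])
st(tip-.06*f+[0,0,.105])
```

```text
t 8.7 p [ 0.4283 -0.3187  0.1781] iron [-0.1566 -0.061   0.1781] F [ 0.1 -0.4  0.4] w 0.0 q [-0.2   0.44  0.93  1.99 -0.44  0.92  1.1 ]
x head 98.0 z [ 0.001 -0.003 -1.   ]
shift tool mm [-74.7   9.   73.3]
```

View pics/c3.png

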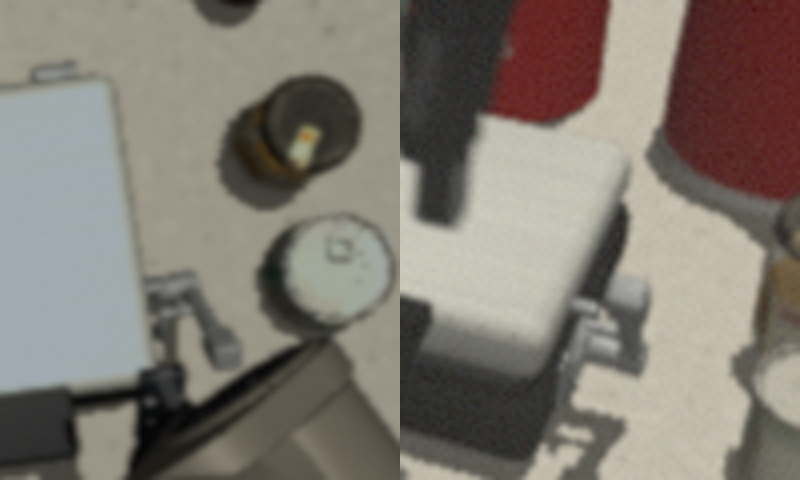

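The lid lies flat, the lever block is unmoved at (224,350) in the left half, and the tin and jar are in place. Next I'll come down in front of the lever.

Call:
{"api": "jog_arm", "payload": {
  "moves": [-1,0,0,0,0,0,0,-1,0,0,0,0,0,0,-1,0,0,0,0,0,0,-0.75,0,0.5,0,0,0,0,0,0,1,0,0,0,0,0,0,1,0,0,0,0,0,0,1,0,0,0,0,0,0,0,0,0,0,0]
}}

```text
t: 9.37
eef_pos: [0.4396, -0.3869, 0.1038]
tool_rot: [-0.003, 0.654, 0.757, -0.0]
contact_force: [-0.4, 1.0, -0.3]
gripper_width: -0.004
grasp_force: 0.0
```

Run:
```python
from st import *
tip=np.array([.507,-.383,.0]); f=np.array([np.cos(.145),np.sin(.145),0])
st(tip+[0,0,.105])
S=cam('scene'); T=cam('top')
b=cv2.resize(T['color'][140:260,390:490],None,fx=4,fy=4,interpolation=2); s=cv2.resize(S['color'][180:300,370:470],None,fx=4,fy=4,interpolation=2)
cv2.imwrite('pics/c4.png',np.hstack([b,s]))
```

```text
t 9.37 p [ 0.4396 -0.3869  0.1038] iron [-0.1556 -0.1301  0.1038] F [-0.4  1.  -0.3] w -0.0 q [ 0.04  0.62  0.79  1.92 -0.58  0.86  1.28]
x head 98.4 z [-0.005  0.004 -1.   ]
shift tool mm [-6.  67.3 -1.5]
```

View pics/c4.png

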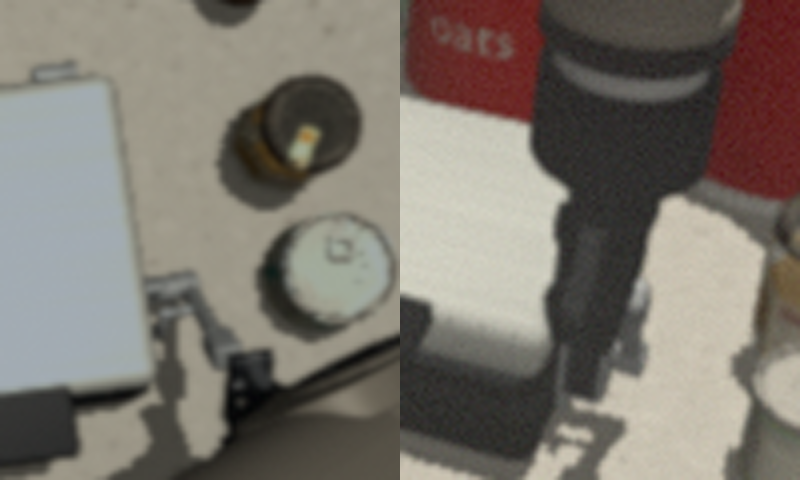

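Call:
{"api": "jog_arm", "payload": {
  "moves": [-0.3,0.2,0,0,0,0,0,0,0.4,0,0,0,0,0,0,0.4,0,0,0,0,0,0,0.3,0,0,0,0,0,0,0.3,0,0,0,0,0,0,0.3,0,0,0,0,0,0,0.3,0,0,0,0,0,0,0.2,0,0,0,0,0]
}}

```text
t: 10.13
eef_pos: [0.4894, -0.3883, 0.1074]
tool_rot: [-0.0, 0.654, 0.756, -0.0]
contact_force: [-1.7, -0.7, 0.4]
gripper_width: 0.002
grasp_force: 0.8
```

Call:
{"api": "jog_arm", "payload": {
  "moves": [0,0.2,0,0,0,0,0,0,0.2,0,0,0,0,0,0,0.2,0,0,0,0,0,0,0.2,0,0,0,0,0,0,0.2,0,0,0,0,0,0,0.1,0,0,0,0,0,0,0,0,0,0,0,0,0,0,0,0,0,0,0]
}}

```text
t: 10.8
eef_pos: [0.511, -0.3849, 0.1072]
tool_rot: [-0.0, 0.654, 0.757, 0.0]
contact_force: [-0.1, 1.4, -1.2]
gripper_width: 0.007
grasp_force: 0.1
```

Run:
```python
from st import *
st()
S=cam('scene'); T=cam('top')
b=cv2.resize(T['color'][140:260,390:490],None,fx=4,fy=4,interpolation=2); s=cv2.resize(S['color'][180:300,370:470],None,fx=4,fy=4,interpolation=2)
cv2.imwrite('pics/c5.png',np.hstack([b,s]))
```

```text
t 10.8 p [ 0.511  -0.3849  0.1072] iron [-0.0847 -0.1388  0.1072] F [-0.1  1.4 -1.2] w 0.01 q [ 0.01  0.69  0.78  1.78 -0.6   0.92  1.2 ]
x head 98.3 z [-0.  0. -1.]
```

View pics/c5.png

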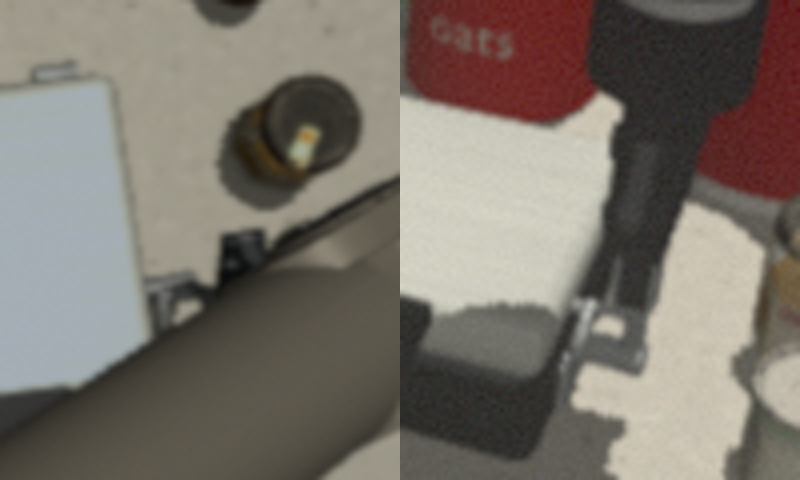

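The finger is pushing the block, which is hidden behind it, and the lever isn't past its middle yet. The tin and jar are unaffected, so I'll continue in small steps.

Call:
{"api": "jog_arm", "payload": {
  "moves": [0,0.2,0,0,0,0,0,0,0.2,0,0,0,0,0,0,0.2,0,0,0,0,0,0,0.15,0,0,0,0,0,0,0,0,0,0,0,0,0,0,0,0,0,0,0,0,0,0,0,0,0,0,0,0,0,0,0,0,0]
}}

```text
t: 11.57
eef_pos: [0.5255, -0.3829, 0.1072]
tool_rot: [-0.0, 0.654, 0.756, -0.0]
contact_force: [-0.7, 0.3, 0.3]
gripper_width: 0.004
grasp_force: 0.0
```

```bash
python3 -c "
from st import *
st(); T=cam('top'); W=cam('wrist'); S=cam('scene')
Q=Ro.from_euler('z',.145).as_matrix()
for n,a in (('up',0),('back',.6)):
  P=O+Q@[-.04+.088*np.sin(a),-.137,.045+.088*np.cos(a)]
  for nm,c in (('top',T),('wrist',W),('scene',S)):
    u,v=proj(c,P).astype(int); print(n,nm,u,v, c['color'][v-2:v+3,u-2:u+3].reshape(-1,3).mean(0).round() if 2<v<397 and 2<u<637 else '')
"
```

```text
t 11.57 p [ 0.5255 -0.3829  0.1072] iron [-0.0701 -0.139   0.1072] F [-0.7  0.3  0.3] w 0.0 q [ 0.01  0.7   0.78  1.76 -0.6   0.94  1.18]
x head 98.3 z [-0.  0. -1.]
up top 443 207 [47. 53. 55.]
up wrist 400 297 [71. 75. 77.]
up scene 432 234 [47. 49. 51.]
back top 438 188 [139. 154. 159.]
back wrist 511 275 [134. 147. 155.]
back scene 436 228 [46. 47. 49.]
```

I've now viewed 11 pictures, one over the limit of 10. I'll view no more and check only with pixel numbers and forces.

```bash
cat > ck.py <<'E'
from st import *
import sys
st(); T=cam('top')['color'].astype(int); np.save(sys.argv[1],T)
if len(sys.argv)>2:
    D=np.abs(T-np.load(sys.argv[2])).sum(2)[150:215,425:455]
    for r in range(0,65,3): print(150+r,''.join('#' if v>60 else '.' for v in D[r]))
E
python3 ck.py r0.npy
```

```text
t 11.72 p [ 0.5255 -0.383   0.1073] iron [-0.07   -0.139   0.1073] F [-0.2  0.3 -0.8] w 0.0 q [ 0.01  0.7   0.78  1.76 -0.6   0.94  1.18]
x head 98.3 z [-0.  0. -1.]
```

Call:
{"api": "jog_arm", "payload": {
  "moves": [0,0.15,0,0,0,0,0,0,0.1,0,0,0,0,0,0,0.1,0,0,0,0,0,0,0,0,0,0,0,0,0,0,0,0,0,0,0,0,0,0,0,0,0,0,0,0,0,0,0,0,0,0,0,0,0,0,0,0]
}}

```text
t: 12.43
eef_pos: [0.5325, -0.3819, 0.1073]
tool_rot: [-0.0, 0.654, 0.756, -0.0]
contact_force: [0.1, 0.4, -0.3]
gripper_width: -0.003
grasp_force: 0.0
```

```bash
python3 ck.py r1.npy r0.npy
```

```text
t 12.43 p [ 0.5325 -0.3819  0.1073] iron [-0.063  -0.1391  0.1073] F [ 0.1  0.4 -0.3] w -0.0 q [ 0.    0.71  0.78  1.74 -0.6   0.94  1.17]
x head 98.3 z [-0. -0. -1.]
150 ..............................
153 ..............................
156 ..............................
159 ..............................
162 ..............................
165 ..............................
168 ..............................
171 ..............................
174 ..............................
177 ..............................
180 ..............................
183 ..............................
186 ..............................
189 ..................#######..###
192 ..................#######.....
195 ................####..........
198 .............#######..........
201 ............#######....##.....
204 ............#########.........
207 .##############...............
210 ....##........................
213 ....###.......................
```

Run:
```python
import numpy as np,cv2
a=np.load('r1.npy');b=cv2.imread('pics/T3.png').astype(int)
print('gray now / diff vs lever-front')
for r in range(170,232,3): print(r,' '.join('%3d'%v for v in a[r,424:456:2].mean(1)),' ',''.join('#' if v>60 else '.' for v in np.abs(a-b).sum(2)[r,424:456]))
```

```text
gray now / diff vs lever-front
170 151 152 151 151 152 151 153 153 150 152 150 128  74  44  46  42   ................................
173 153 152 152 151 151 150 150 152 150 151 145  91  49  43  50  46   ................................
176 153 153 152 152 150 151 152 152 153 151 134  73  39  32  37  47   ................................
179 153 155 152 152 151 152 154 151 149 149 114  65  54  32  29  39   ................................
182 153 155 150 147 150 151 151 147 151 152 118  67  63  52  32  29   ................................
185 152 153 151 150 149 152 153 153 152 153 134  76  66  61  55  44   ................................
188 147 154 153 151 151 150 150 150 147 148 132 104  55  55  39  48   ......................###...##..
191 145 151 151 151 151 152 152 152 150 133  52  37  50  60  41  34   ...................#############
194 145 151 149 151 152 151 151 151 146 115  24  22  21  47  47  33   ..................##############
197 134 152 153 156 155 153 149 121  64  43  24  47  26  31  44  51   ..............##################
200 135 150 151 152 151 151 143  69  44
[... 393 characters left out ...]
 47  53  57  61  64  67  69  72  74  76  77  79   ....##########################..
215  97  47  49  55  59  62  65  68  70  73  75  77  78  79  80  82   ####.......#....###############.
218  51  56  60  64  66  68  71  73  75  76  78  79  80  82  84  84   ##############.....#############
221  62  64  67  69  70  73  75  77  79  80  80  83  84  85  84  86   ####......######.....###########
224  67  70  72  74  75  77  79  80  81  83  83  83  84  85  86  86   ####......#######........#######
227  72  74  76  77  79  81  82  83  83  84  84  85  86  86  86  86   #######...#######.#..###########
230  76  78  80  80  82  83  84  84  85  86  86  87  86  86  87  86   #####...##.#######........#####.
```

It hasn't snapped over yet, so I'll push a few mm more.

Call:
{"api": "jog_arm", "payload": {
  "moves": [0,0.1,0,0,0,0,0,0,0.1,0,0,0,0,0,0,0,0,0,0,0,0,0,0,0,0,0,0,0,0,0,0,0,0,0,0,0,0,0,0,0,0,0,0,0,0,0,0,0,0,0,0,0,0,0,0,0]
}}

```text
t: 13.15
eef_pos: [0.5365, -0.3813, 0.1073]
tool_rot: [-0.0, 0.654, 0.756, 0.0]
contact_force: [1.7, -1.0, -0.5]
gripper_width: -0.0
grasp_force: 0.0
```

```bash
python3 ck.py r2.npy r1.npy
```

```text
t 13.15 p [ 0.5365 -0.3813  0.1073] iron [-0.0589 -0.139   0.1073] F [ 1.7 -1.  -0.5] w -0.0 q [ 0.    0.71  0.78  1.74 -0.6   0.95  1.17]
x head 98.3 z [-0.  0. -1.]
150 ..............................
153 ..............................
156 ..............................
159 ..............................
162 ..............................
165 ..............................
168 ..............................
171 ..............................
174 ..............................
177 ..............................
180 ..............................
183 ..............................
186 ...........###########....##..
189 ..........###########.........
192 .........###########..........
195 ...........########...........
198 ######.....###..##............
201 #######...####..#.............
204 ##############................
207 ..............................
210 ..#####.......................
213 ###...........................
```

Pixels changed right where the rear tip should be, at (438,188), so the lever has dropped over. I'll back off, go up and verify.

Call:
{"api": "jog_arm", "payload": {
  "moves": [0,-0.5,0,0,0,0,0,0,-1,0,0,0,0,0,0,-1,0,0,0,0,0,0,-1,-0.5,0,0,0,0,0,-0.5,-1,0,0,0,0,0,0,-1,0,0,0,0,0,0,-1,0,0,0,0,0,0,-1,0,0,0,0]
}}

```text
t: 13.87
eef_pos: [0.456, -0.393, 0.1981]
tool_rot: [-0.0, 0.654, 0.756, 0.0]
contact_force: [-1.0, 0.7, 0.0]
gripper_width: -0.0
grasp_force: 0.0
```

Call:
{"api": "jog_arm", "payload": {
  "moves": [0,0,-1,0,0,0,0,0,0,-1,0,0,0,0,0,0,-1,0,0,0,0,0,0,-1,0,0,0,0,0,0,0,0,0,0,0,0,0,0,0,0,0,0,0,0,0,0,0,0,0,0,0,0,0,0,0,0]
}}

```text
t: 14.53
eef_pos: [0.4568, -0.3923, 0.2761]
tool_rot: [-0.001, 0.654, 0.756, 0.0]
contact_force: [-0.1, 0.2, -0.7]
gripper_width: -0.002
grasp_force: 0.0
```

Run:
```python
from st import *
st(); T=cam('top'); S=cam('scene'); a=T['color'].astype(int); b=cv2.imread('pics/T3.png').astype(int)
Q=Ro.from_euler('z',.145).as_matrix()
P=O+Q@[-.04+.088*np.sin(.6),-.137,.045+.088*np.cos(.6)]; print('expected tip px',proj(T,P).round(),proj(S,P).round())
d=np.abs(a-b).sum(2)
for r in range(176,234,2): print(r,''.join('#' if v>60 else '.' for v in d[r,420:490]))
z=cv2.imread('pics/top0.png').astype(int); e=np.abs(a-z).sum(2)
for n,(x0,x1,y0,y1) in dict(spice=(316,340,217,241),mug=(300,338,166,198),jar=(444,482,157,192),tin=(455,490,192,224),cup=(210,240,228,262)).items(): print(n,(e[y0:y1,x0:x1]>60).mean().round(3))
s0=cv2.imread('pics/scene0.png').astype(int); f=np.abs(S['color'].astype(int)-s0).sum(2)
for n,(x0,x1,y0,y1) in dict(spice=(289,314,208,260),jar=(460,496,228,265),tin=(455,498,266,312)).items(): print('s',n,(f[y0:y1,x0:x1]>80).mean().round(3))
```

```text
t 14.53 p [ 0.4568 -0.3923  0.2761] iron [-0.1394 -0.138   0.2761] F [-0.1  0.2 -0.7] w -0.0 q [-0.09  0.45  0.96  1.73 -0.4   1.17  1.13]
x head 98.3 z [-0.001  0.001 -1.   ]
expected tip px [439. 189.] [437. 228.]
176 ......................................................................
178 ......................................................................
180 ......................................................................
182 ......................................................................
184 ......................................................................
186 ................########..............................................
188 ...............#########..............................................
190 ...............##########.............................................
192 ...............##########.............................................
194 ...............#########..............................................
196 ................########..............................................
198 ....#######.....######.................................
[... 670 characters left out ...]
##############......
218 ..............##########.........................###############......
220 ........#######...#######........................###############......
222 ........#######....##########....................#################....
224 ........#######.....##########...................##..#################
226 ..........#####.....###########..........#######.#####################
228 ..........#####......##########......###########.#####################
230 .........#######......#########..#####################################
232 ....#############......########################.######################
spice 0.0
mug 0.001
jar 0.002
tin 0.142
cup 0.0
s spice 0.0
s jar 0.0
s tin 0.0
```

The lever rests at the rear, with its tip seen at about (440,191) against (439,189) expected. The lid hasn't changed since it was shut and the bystanders haven't moved; the tin's difference in the top view is only the arm covering it.

```bash
python3 -c "
from station import *
print(hand_in())"
```

```text
the job is handed in; nothing more can be done
None
```

The job is handed in: the lid was pushed shut first, the latch then dropped into its rear position and stayed there, and the jars, tin, mug and glass did not move; I viewed 11 pictures, one over the limit of 10.

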